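# Close the port of a mould block with a bayonet plug and hold it home

### The arm

A 7-joint arm with a two-finger parallel gripper is mounted at the origin on the work surface. World frame = base frame: x ahead of the robot, y to its left, z up, the work surface at z = 0. Lengths are in mm, angles in rad, forces in N, time in s.
With the tool pointing down it reaches from about 400 to 900 mm from the base axis. Payload 5.5 kg.
Tool frame: the origin (TCP) lies midway between the tips of the shut fingers; the grasp point (between the pads) lies 19 mm behind it; z points along the fingers, y is the direction in which the jaws open and shut (so a half turn about z gives the same grasp; the last joint's range is limited). The gripper opens to 85 mm and grips with 20 to 120 N. Pads are 22 mm wide; open, the fingers measure 114 mm over their backs; the gripper's body (76 mm by 85 mm) begins 54 mm behind the grasp point. The pads swing forward as they close: fully open they stand 13 mm farther back than shut.
Start: joints at [-1.005, 0.501, -0.427, 1.55, 0.221, 1.138, -0.21], TCP at [193.788, 620.44, 231.31] pointing down, gripper open.
Joint ranges: [-2.88, 2.88], [-0.31, 2.03], [-1.54, 1.56], [0.2, 2.42], [-1.41, 4.55], [0.19, 2.02], [-2.57, 2.57]. Speed limits (rad/s): [2.57, 2.57, 3.14, 3.14, 3.14, 3.14, 3.14].

### API

Orientations are given as a unit quaternion [w, x, y, z].
In Python, from workcell import readout, eyes, env gives the robot as it stands.
- The arm moves only by the tool apply_moves, never from a script. Its argument "plan" is a list that holds one entry, the list of rows, each a list of 7 numbers: the shift along the tool's x, y, z in cm, then the turn, a rotation vector about the tool's x, y, z in degrees, then the gripper's target within -1 to 1 (fully open at 1, half-way at 0, shut at -1). In form: [[[dx, dy, dz, wx, wy, wz, claw], ...]]. A call has 1 to 8 rows; each row is the pose to reach, as a shift and turn from the pose commanded when the call began, along the tool's axes at that moment; what a row does not reach only later rows make up. A row lasts 1/12 s, in which the tool goes at most 41.7 mm and 7.16 degrees, less where a joint would pass 70% of its speed; a pose out of reach is approached as far as the arm can. A call with a gripper value outside its range is refused whole. The fingers move at their own pace and stop on an object; "force" is the grip in N (left out, the last holds). Time passes only in rows, so rows that repeat a pose let the fingers close. It gives the time, the measured TCP pose, the force and the opening at its end, in the units of the state.
- readout.sense(): the state, without advancing time (a new reading comes with each control period).
- eyes.grab_frame(name): name is "side" or "top" or "wrist"; returns the picture (384x512x3 uint8, blue, green, red); there is no depth.
- eyes.calibration(name): a dict with "fx", "fy", "cx", "cy" (pixels), "R" (3x3) and "t" (3): a world point X has camera coordinates R X + t. Camera axes: x right, y down, z forward; pixel columns grow to the right and rows downward; lengths in mm; the calibration is good to about 2 mm. A picture is of the moment at which its call begins: read the wrist's pose just before it. calibration takes no time and is no camera call; for the wrist camera it gives the pose at the moment of the call.
- env.close_job(): hands the job in, once; it reports no verdict.
The state is a dict: "time": time; "qpos": joint angles; "dq": joint speeds; "tau": joint torques, N m; "tcp_pos": TCP position; "orientation": TCP orientation; "wrist_force": force on the tool from outside, world axes, zero at the start; "ft_torque": the same for the moment, N m; "gripper_width": opening from 0.0 (shut) to 1.0 (fully open).
Only numpy, scipy, OpenCV 4.12 (cv2) and the standard library are available. Lean on these libraries where they do the work, as an engineer would, in place of code of your own. Each camera call takes 0.05 s, during which the arm holds its last target. There are 200 camera calls.

### The job

Swing the mould block clockwise (seen from above; its upright pin serves as a handle) until its side lies flat against the stop bar. Then take the winged bayonet plug from its wooden rest, put it into the keyhole port in the top of the block, push it down against the spring and twist it a quarter turn clockwise, leaving the block on its stop and the other things on the bench where they are. Finish still gripping the plug and pressing it fully home, its flange down on the block for the leak check: let go and the spring lifts it.

Things in the scene. Friction and masses are not known exactly. Their poses are not given: they have to be found in the camera images.
- die (a joint): turn of the mould block on its round base about the vertical axis through the base's centre (also the port's axis). 0 = long side flat against the stop bar (hard stop); negative = counterclockwise of that, seen from above, to -1.2. Starts between -1.1 and -0.5; turn it clockwise to 0. About 0.2 Nm of friction holds it where it is left.
- base: round dark steel base, 170 mm across, 20 mm high, fixed to the bench; place and yaw vary. Origin at its underside centre, on the turning axis. At joint die = 0 the block's axes are parallel to the base's. The stop bar on it is 14 x 26 mm, top 56 mm above the bench, centred at x = -47.5, y = -47 mm in these axes.
- port (a point): centre of the port's mouth in the top face of the steel mould block (80 mm along x, 120 along y; top 75 mm above the bench), on the turning axis. Axes turn with the block: x along the key slot, y towards the pin, z up. Keyhole through a 10 mm top plate: round hole 24 mm across plus slot 44 x 13 mm along x. Inner stops let the plug turn only clockwise from the slot, to 105 degrees (90 wanted).
- follower (a joint): spring follower under the port: how far it is pressed down (m), 0 free. The plug's foot meets it 15 mm below the mouth with 3 N, then 0.7 N more per mm. Reads 0.005 when the lugs are just below the plate and free to turn, 0.011 (11 N) when the flange is down on the block, foot 26 mm below the mouth. A turned plug let go rises 6 mm until its lugs catch.
- pin_top (a point): top centre of the steel pin standing upright on the mould block, for turning it: 16 mm thick, 45 mm tall (foot at 75 mm, top at 120 mm above the bench), 48 mm from the turning axis towards the block's +y.
- plug: winged bayonet plug, aluminium, 78 mm high, 0.14 to 0.24 kg, upright in a wooden rest. Origin at the centre of its foot (14 mm above the bench at the start), z up. Foot: lug bar 38 mm (x) by 9 mm (y), 0 to 10 mm up, lowest 3 mm narrowed to 34 x 6; round shaft 19 mm thick to 26 mm; flange 56 mm across from 26 to 34 mm; wing above it. A half turn about z makes no difference.
- wing (a point): middle of the plug's wing, 56 mm above the plug's foot: the flat upright grip, 46 mm long (x, parallel to the lugs), 14 mm thick (y), from 34 to 78 mm above the foot.
- rest_a: the wooden rest that holds the winged plug, fixed: 66 x 66 mm, 40 mm high, with a 45 mm round hole; the plug's flange lies on its top. Origin underneath.
- plain_plug: bystander in the other, equal wooden rest (the two rests trade places): same flange, but a plain round knob 30 mm thick and 36 mm tall and no lugs. Origin at the centre of its foot.
- slug: bystander: upright steel slug, 26 mm thick, 32 mm tall, origin underneath.
- wrench: bystander: steel wrench lying flat along its x.
- gauge_block: bystander: steel block 50 x 30 x 30 mm, origin underneath.
- slotted_block: bystander: dark steel block 70 x 50 x 38 mm with a slot in its top, origin underneath.
- oil_bottle: bystander: white capped bottle 64 mm across, 190 mm tall, origin underneath.
- tin: bystander: open aluminium tin 120 x 90 x 50 mm, origin underneath.
There are look-alikes about, which are no part of the job. Leave any pink look-alike of the plug alone.

How it is judged (in metres and radians):
On the way, in this order (a step that is already met when the one before it is completed fails the run):
1. the mould block is turned against its stop bar (value of joint die above -0.05 rad), for 0.2 s.
2. the plug's lugs have gone down through the slot, not yet turned (horizontal distance between plug and port below 0.006 m and angle between plug's own z axis and vertical below 0.1 rad and z of plug in the frame of port below -0.0195 m and angle between the x axis of plug and the x axis of port, either way round below 0.5 rad), for 0.02 s.
3. the plug is turned a quarter turn under the plate with its flange down (horizontal distance between plug and port below 0.006 m and angle between plug's own z axis and vertical below 0.1 rad and z of plug in the frame of port below -0.0235 m and angle between the x axis of plug and the y axis of port, either way round below 0.26 rad), for 0.2 s.
At the end, for the whole second after the job is handed in: Plug upright in the port (6 mm, 0.1 rad), a quarter turn from the slot (within 15 degrees), flange within 2.5 mm of the block against the spring, gripped (over 2 N) and still; block on its stop (0.07 rad) (all of step 3 and value of joint die above -0.07 rad and contact force between the fingers and plug above 2 N and angular speed of plug below 0.3 rad/s); the arm keeps its last pose, push and grip.
It fails at once if another thing on the bench is shifted by more than 30 mm (distance of any of plain_plug, slug, wrench, gauge_block, slotted_block, oil_bottle, tin from where it was at the start of the episode above 0.03 m).
It also fails if it takes over 54 s, if anything falls off the work surface, if the arm or the gripper's body presses on something with over 40 N, if the wrist force passes 120 N, or if a joint passes its speed limit or range.

## Working session

There is one attempt and no reset: what is moved stays moved. The work goes in short steps, Python scripts to look and compute and a tool call to move; the robot and the scene stay as the last step left them, time stands still between calls to the robot, and variables do not carry over. Pictures are saved under pics/ and viewed, about 8 in all and at most 12, crops included, and the job is handed in when it is done.

Besides the shell and the picture viewer there is one more tool, called after ">>>" as name(argument=value, ...) on one line, values as JSON. apply_moves: Moves the arm, as the interface text tells. Its arguments: {"type":"object","properties":{"plan":{"type":"array","items":{"type":"array","items":{"type":"array","items":{"type":"number"}}}},"force":{"type":"number"}},"required":["plan"]}

```bash
mkdir -p pics
python3 - <<'E'
from workcell import readout, eyes, env
import cv2
s=readout.sense(); print(s)
for n in("top","side"):
    im=eyes.grab_frame(n); cv2.imwrite(f"pics/{n}0.png",im)
    print(n,eyes.calibration(n))
a=cv2.imread("pics/top0.png");cv2.imwrite("pics/top0b.png",cv2.resize(a,(800,600),interpolation=cv2.INTER_CUBIC))
a=cv2.imread("pics/side0.png");cv2.imwrite("pics/side0b.png",cv2.resize(a,(800,600),interpolation=cv2.INTER_CUBIC))
E
```

```text
{'time': 0.0, 'qpos': array([-1.00477774,  0.50186146, -0.42680926,  1.55147813,  0.22079531,
        1.13830429, -0.21028715]), 'dq': array([-4.94963406e-05, -6.32746967e-04, -7.22658191e-05,  2.02829117e-04,
       -1.00801700e-03, -8.20794796e-04,  4.73235554e-04]), 'tau': array([ 9.51208604e-04, -5.69523776e+01, -5.81574753e+00, -2.80925363e+01,
        1.05861691e-02,  1.20690858e-02, -6.78447634e-06]), 'tcp_pos': array([193.65441813, 619.73495072, 230.24071229]), 'orientation': array([-1.88696969e-04,  1.50788289e-01,  9.88565577e-01, -9.77979688e-04]), 'wrist_force': array([-0.05519286,  0.54855158, -0.418983  ]), 'ft_torque': array([-0.01172589,  0.0583465 , -0.01154732]), 'gripper_width': 0.99783148689786}
top {'fx': 381.6753893728641, 'fy': 381.6753893728641, 'cx': 253.6774857973192, 'cy': 191.11418057244555, 'R': array([[ 4.74397323e-02, -9.98874095e-01, -1.19422171e-04],
       [-9.74781540e-01, -4.62693990e-02, -2.18311915e-01],
       [ 2.18060591e-01,  1.04730693e-02, -9.75879036e-01]]), 't': array([  -3.01648734,  556.52942373, 1173.77207684])}
side {'fx': 437.44514763444937, 'fy': 437.44514763444937, 'cx': 259.0621245878132, 'cy': 194.2434135024074, 'R': array([[ 0.99602607, -0.08882435,  0.00650344],
       [-0.05315419, -0.65145332, -0.75682442],
       [ 0.07146112,  0.75347117, -0.65358588]]), 't': array([-532.83981186,  115.68863763, 1071.83396756])}
```

View pics/top0b.png

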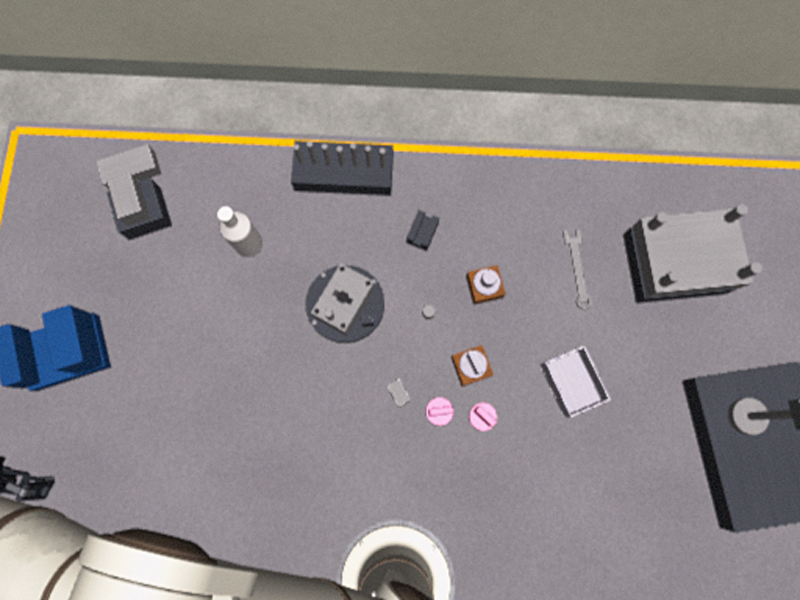

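View pics/side0b.png

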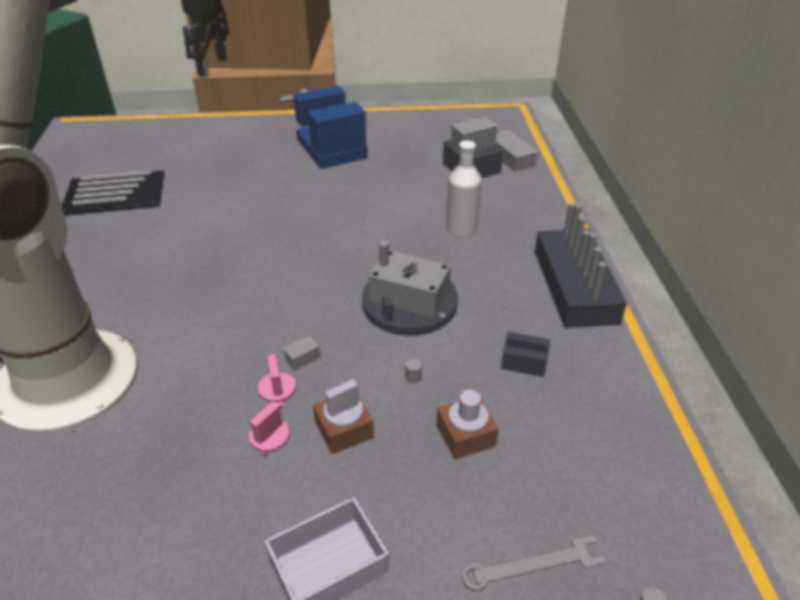

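The winged metal plug stands in a wooden rest at top (473,364). The plain round-knob plug is in the other rest at (487,283), and the pink look-alikes are at (440,411) and (484,417). The wing in a wooden rest at (473,364) fits the description. The mould block is at (345,303), with its pin near (328,314) and the stop bar near (368,322). I'll enlarge both areas to confirm.

Run:
```python
import cv2, numpy as np
a=cv2.imread("pics/top0.png")
# crops of the 512x384 picture: block and plug side by side, x7
c1=a[165:223,190:252]; c2=a[210:268,272:334]
m=np.hstack([cv2.resize(c,None,fx=6.4,fy=6.4,interpolation=cv2.INTER_CUBIC) for c in(c1,c2)])
b=cv2.imread("pics/side0.png")
cv2.imwrite("pics/crop0.png",m);print(m.shape)
c3=b[150:212,228:298]; c4=b[235:297,190:260]
m=np.hstack([cv2.resize(c,None,fx=5.7,fy=5.7,interpolation=cv2.INTER_CUBIC) for c in(c3,c4)])
cv2.imwrite("pics/crop1.png",m);print(m.shape)
```

```text
(371, 794, 3)
(353, 798, 3)
```

View pics/crop0.png

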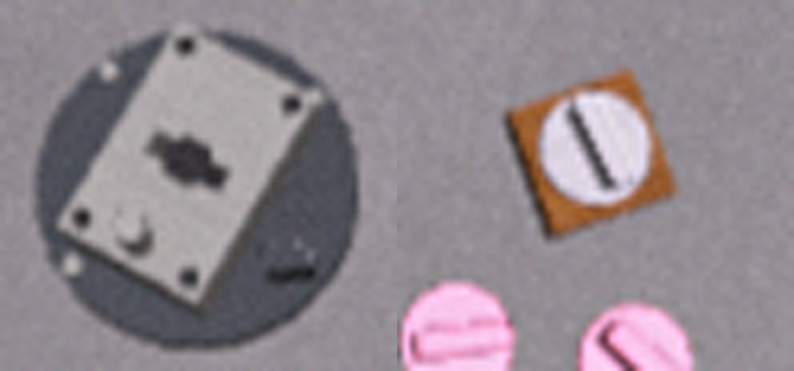

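View pics/crop1.png

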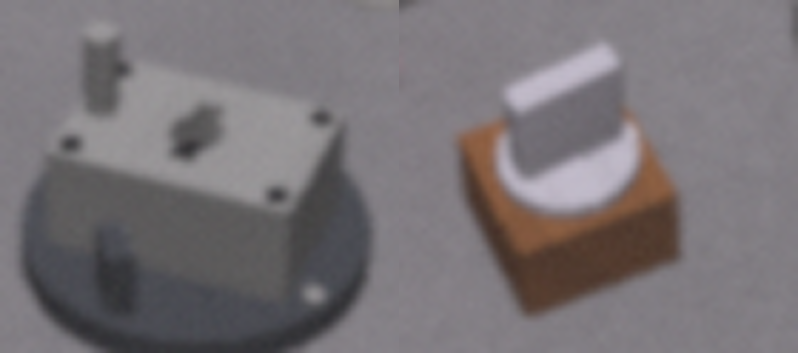

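Confirmed in the crops. The plug in the lower rest has a flat upright wing (dark flank from crop (572,105) to (610,188)), and the pink ones have no rest. The port is at crop (187,160), the pin at about (130,213), and the stop bar at about (290,250). Next I work out the positions.

```bash
cat > h.py <<'E'
import numpy as np, cv2
from workcell import readout, eyes
from scipy.spatial.transform import Rotation as Ro
def back(c,uv,z):
    d=np.array([(uv[0]-c["cx"])/c["fx"],(uv[1]-c["cy"])/c["fy"],1])
    C=-c["R"].T@c["t"]; w=c["R"].T@d
    return (C+w*(z-C[2])/w[2])[:2]
def proj(c,X):
    p=c["R"]@np.asarray(X,float)+c["t"]; return np.array([c["fx"]*p[0]/p[2]+c["cx"],c["fy"]*p[1]/p[2]+c["cy"]])
def pose():
    s=readout.sense(); q=s["orientation"]; return s["tcp_pos"],Ro.from_quat(np.r_[q[1:],q[0]]),s
E
python3 - <<'E'
from h import *
np.set_printoptions(precision=1,suppress=True)
T=eyes.calibration("top");S=eyes.calibration("side")
t1=lambda x,y:((x+.5)/6.4-.5+190,(y+.5)/6.4-.5+165)
t2=lambda x,y:((x-397+.5)/6.4-.5+272,(y+.5)/6.4-.5+210)
s1=lambda x,y:((x+.5)/5.7-.5+228,(y+.5)/5.7-.5+150)
s2=lambda x,y:((x-399+.5)/5.7-.5+190,(y+.5)/5.7-.5+235)
print("cam",-T["R"].T@T["t"])
print("port",back(T,t1(187,160),75),back(S,s1(196,128),75))
print("corners",[back(T,t1(*p),75) for p in((172,30),(322,95),(200,300),(60,228))])
print("cornersS",[back(S,s1(*p),75) for p in((128,60),(347,122),(288,212),(45,152))])
print("base",back(T,t1(197,187),20),"pin",back(T,t1(128,213),120),back(S,s1(102,30),120),"pinfoot",back(S,s1(100,108),75))
print("bar",back(T,t1(290,250),56),back(S,s1(110,225),56))
print("wing",back(S,s2(562,78),92),[back(S,s2(*p),92) for p in((511,102),(611,53))],"flange",back(T,t2(595,150),48),back(S,s2(568,160),48))
print("wingdark",[back(T,t2(*p),z) for p,z in(((572,105),92),((610,188),92))])
print("rest",[back(T,t2(*p),40) for p in((508,108),(632,70),(677,188),(550,230))])
print(pose()[1].as_matrix())
E
```

```text
cam [ 286.7   10.4 1267. ]
port [552.8 135.1] [554.4 136. ]
corners [array([619.8, 147.2]), array([589.5,  69.4]), array([482.3, 123.9]), array([515.2, 195.8])]
cornersS [array([526.6, 191.8]), array([625.4, 134.8]), array([589.8,  71.6]), array([483.2, 123.7])]
base [550.9 134.6] pin [515.4 156.9] [512.3 154.9] pinfoot [510.7 154.9]
bar [513.  82.] [510.9  91.6]
wing [ 433.9 -142.1] [array([ 414.8, -152.5]), array([ 452.6, -130.9])] flange [ 429.5 -138.8] [ 433.8 -144.6]
wingdark [array([ 445.5, -121.9]), array([ 406.4, -141. ])]
rest [array([449.5, -95.5]), array([ 471.8, -157.7]), array([ 413.3, -181.2]), array([ 389.4, -118.1])]
[[-1.   0.3 -0. ]
 [ 0.3  1.  -0. ]
 [ 0.  -0.  -1. ]]
```

```bash
cat >> h.py <<'E'
def go(p,yaw):
    """shift (cm) and turn (deg) in tool axes to TCP p (mm), tool pointing down, tool-y heading yaw (deg)"""
    P,R,s=pose(); a=np.radians(yaw); y=np.array([np.cos(a),np.sin(a),0]); z=np.array([0,0,-1.]); G=Ro.from_matrix(np.c_[np.cross(y,z),y,z])
    d=R.inv().apply(np.array(p)-P)/10; r=(R.inv()*G).as_rotvec(degrees=True)
    print("go",np.round(d,2),np.round(r,2),"len mm",round(np.linalg.norm(d)*10,1),"t",s["time"])
def yawy():
    v=pose()[1].as_matrix()[:,1]; return np.degrees(np.arctan2(v[1],v[0]))
E
python3 - <<'E'
from h import *
print(yawy()); go([513,156,190],63)
E
```

```text
72.65542580593512
go [-44.31 -34.75   4.09] [-0.1   0.    9.66] len mm 564.6 t 0.1
```

>>> apply_moves(plan=[[[-1.5, -1.2, 0.1, 0, 0, 1, 1], [-4.5, -3.5, 0.3, 0, 0, 2, 1], [-7.6, -6, 0.6, 0, 0, 3, 1], [-10.7, -8.4, 0.9, 0, 0, 4, 1], [-13.8, -10.9, 1.2, 0, 0, 5, 1], [-16.9, -13.3, 1.5, 0, 0, 6, 1], [-20, -15.7, 1.8, 0, 0, 7, 1], [-23, -18, 2.1, 0, 0, 8, 1]]])

```text
time: 0.77
tcp_pos: [360.4, 377.8, 209.9]
orientation: [-0.0, 0.22, 0.976, -0.0]
wrist_force: [1.1, 0.6, -0.3]
gripper_width: 0.999
```

```bash
python3 -c "
from h import *
print(yawy()); go([513,156,190],63)"
```

```text
64.58779343862442
go [-23.3  -13.48   2.  ] [-0.04  0.    1.59] len mm 270.0 t 0.7667
```

>>> apply_moves(plan=[[[-3.3, -1.9, 0.3, 0, 0, 0.4, 1], [-6.8, -3.9, 0.6, 0, 0, 0.8, 1], [-10.3, -5.9, 0.9, 0, 0, 1.2, 1], [-13.8, -7.9, 1.2, 0, 0, 1.6, 1], [-17.3, -9.9, 1.5, 0, 0, 1.6, 1], [-20.8, -11.9, 1.8, 0, 0, 1.6, 1], [-23.3, -13.5, 2, 0, 0, 1.6, 1], [-23.3, -13.5, 2, 0, 0, 1.6, 1]]])

```text
time: 1.43
tcp_pos: [515.7, 150.0, 189.4]
orientation: [0.001, 0.238, 0.971, -0.002]
wrist_force: [0.2, -1.0, -0.4]
gripper_width: 1.0
```

```bash
python3 -c "
from h import *
print(pose()[0],yawy()); c=eyes.calibration('wrist'); im=eyes.grab_frame('wrist'); np.save('w1.npy',c,allow_pickle=True)
cv2.imwrite('pics/w1.png',cv2.resize(im,(800,600)))
print(-c['R'].T@c['t'],c['R'],c['fx'])
for X in ([513,156,120],[553,135,75],[513,156,75]): print(proj(c,X)*1.5625)
print(pose()[2]['qpos'])"
```

```text
[515.68155383 150.00852774 189.41476524] 62.44265988844308
[440.83131631 189.07006403 331.47168738] [[ 0.46344531  0.88611399 -0.00452207]
 [ 0.83831099 -0.43677883  0.32628044]
 [ 0.28714652 -0.15500404 -0.9452622 ]] 267.5449729318226
[403.6115209  318.72888581]
[401.89701495 357.89103452]
[402.4315788  294.10479175]
[-0.18872952  0.32209542 -0.18385544  1.88373852  0.07341124  0.94344053
  0.68636548]
```

View pics/w1.png

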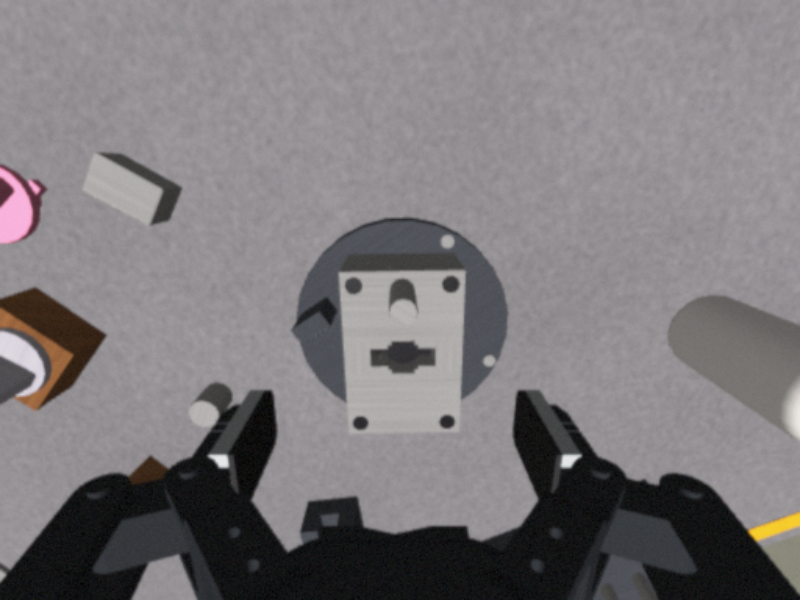

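The wrist view shows the port at (402,357), the pin top at (404,311), the block's corners at (341,272), (464,270), (460,432) and (349,433), and the stop bar near (315,316).

```bash
python3 -c "
from h import *
c=np.load('w1.npy',allow_pickle=True).item()
b=lambda u,v,z:np.round(back(c,((u+.5)*.64-.5,(v+.5)*.64-.5),z),1)
print('port',b(402.5,356.5,75),'slot ends',b(371,357,75),b(435,356.5,75),'pin',b(404,311,120),'corn',[b(*p,75) for p in((341,272),(464,270),(460,432),(349,433))])
print('bar',[b(*p,56) for p in((295,328),(330,300),(335,312),(313,318))], 'barfoot',b(295,335,20))
"
```

```text
port [552.  135.8] slot ends [542.5 116.7] [562.1 155.2] pin [508.9 158.1] corn [array([481.9, 128.2]), array([516.5, 197.5]), array([624.6, 145.1]), array([588.4,  73.4])]
bar [array([505.2,  74.4]), array([498.7, 107. ]), array([507.9, 105.6]), array([504.6,  89.6])] barfoot [518.8  56.1]
```

```bash
python3 -c "
from h import *
go([509.5,157.7,88],63)"
```

```text
go [ 0.57  0.17 10.15] [-0.11  0.01 -0.38] len mm 101.7 t 1.4833
```

>>> apply_moves(plan=[[[0.5, 0.2, 2, 0, 0, 0, 1], [0.6, 0.2, 5, 0, 0, 0, 1], [0.6, 0.2, 8, 0, 0, 0, 1], [0.6, 0.2, 10, 0, 0, 0, 1], [0.6, 0.2, 10.1, 0, 0, 0, 1], [0.6, 0.2, 10.1, 0, 0, 0, 1]]])

```text
time: 1.98
tcp_pos: [506.3, 163.6, 88.3]
orientation: [-0.002, 0.232, 0.973, -0.001]
wrist_force: [0.2, -0.2, 0.3]
gripper_width: 1.0
```

>>> apply_moves(plan=[[[0, 0, 0, 0, 0, 0, -0.2], [0, 0, 0, 0, 0, 0, -0.5], [0, 0, 0, 0, 0, 0, -0.8], [0, 0, 0, 0, 0, 0, -1], [0, 0, 0, 0, 0, 0, -1], [0, 0, 0, 0, 0, 0, -1], [0, 0, 0, 0, 0, 0, -1], [0, 0, 0, 0, 0, 0, -1]]], force=25)

```text
time: 2.65
tcp_pos: [507.7, 161.7, 89.9]
orientation: [-0.0, 0.233, 0.972, -0.001]
wrist_force: [-2.7, -2.6, 6.4]
gripper_width: 0.178
```

```bash
cat >> h.py <<'E'
def arc(c,ang,n,k0=1):
    """TCP turned rigidly about vertical axis through c (mm) by ang deg: n rows"""
    P,R,s=pose(); c=np.r_[c,P[2]]
    for k in range(1,n+1):
        W=Ro.from_euler('z',ang*k/n,degrees=True); d=R.inv().apply(W.apply(P-c)-(P-c))/10
        print(np.round(d,2),round(-ang*k/n,1))
    print(P,yawy(),s["time"],s["wrist_force"],s["gripper_width"])
E
python3 -c "
from h import *
arc([552.3,135.9],-48,8)"
```

```text
[-0.06  0.54 -0.  ] 6.0
[-0.17  1.06 -0.  ] 12.0
[-0.34  1.58 -0.  ] 18.0
[-0.56  2.07 -0.  ] 24.0
[-0.83  2.54 -0.  ] 30.0
[-1.14  2.97 -0.  ] 36.0
[-1.51  3.38 -0.01] 42.0
[-1.91  3.74 -0.01] 48.0
[507.66456831 161.70974492  89.93497562] 62.99799735315993 2.65 [-2.69846854 -2.57258105  6.40341909] 0.1783405167980067
```

>>> apply_moves(plan=[[[-0.06, 0.54, 0, 0, 0, 6, -1], [-0.17, 1.06, 0, 0, 0, 12, -1], [-0.34, 1.58, 0, 0, 0, 18, -1], [-0.56, 2.07, 0, 0, 0, 24, -1], [-0.83, 2.54, 0, 0, 0, 30, -1], [-1.14, 2.97, 0, 0, 0, 36, -1], [-1.51, 3.38, 0, 0, 0, 42, -1], [-1.91, 3.74, 0, 0, 0, 48, -1]]])

```text
time: 3.32
tcp_pos: [541.2, 187.2, 89.9]
orientation: [-0.0, 0.61, 0.792, -0.001]
wrist_force: [-4.6, -2.3, 6.2]
gripper_width: 0.177
```

```bash
python3 -c "
from h import *
print(pose()[2]['ft_torque']); arc([552.3,135.9],-16,8)"
```

```text
[-0.51126731  0.91962008  0.11340491]
[-0.01  0.18 -0.  ] 2.0
[-0.03  0.36 -0.  ] 4.0
[-0.05  0.55 -0.  ] 6.0
[-0.08  0.73 -0.  ] 8.0
[-0.12  0.91 -0.  ] 10.0
[-0.16  1.08 -0.  ] 12.0
[-0.21  1.26 -0.  ] 14.0
[-0.27  1.43 -0.  ] 16.0
[541.23419172 187.16735431  89.94608409] 14.776355327422179 3.3167 [-4.64387741 -2.26928873  6.18635919] 0.17687849213179777
```

>>> apply_moves(plan=[[[-0.01, 0.18, 0, 0, 0, 2, -1], [-0.03, 0.36, 0, 0, 0, 4, -1], [-0.05, 0.55, 0, 0, 0, 6, -1], [-0.06, 0.64, 0, 0, 0, 7, -1], [-0.06, 0.64, 0, 0, 0, 7, -1]]])

```text
time: 3.73
tcp_pos: [547.5, 188.2, 90.0]
orientation: [-0.0, 0.656, 0.755, -0.001]
wrist_force: [-3.4, -1.9, 8.3]
gripper_width: 0.179
```

```bash
python3 -c "
from h import *
arc([552.3,135.9],-8,4)"
```

```text
[-0.01  0.18 -0.  ] 2.0
[-0.03  0.37 -0.  ] 4.0
[-0.06  0.55 -0.  ] 6.0
[-0.09  0.73 -0.  ] 8.0
[547.49498295 188.24107984  89.96324717] 8.002242798988396 3.7333 [-3.43705761 -1.89414724  8.26529881] 0.17909236285687577
```

>>> apply_moves(plan=[[[-0.01, 0.1, 0, 0, 0, 1, -1], [-0.01, 0.18, 0, 0, 0, 2, -1], [-0.02, 0.28, 0, 0, 0, 3, -1], [-0.02, 0.28, 0, 0, 0, 3, -1]]])

```text
time: 4.07
tcp_pos: [547.7, 187.9, 89.8]
orientation: [-0.002, 0.675, 0.737, -0.003]
wrist_force: [-10.9, -3.8, 14.9]
gripper_width: 0.178
```

>>> apply_moves(plan=[[[-0.01, 0.1, 0, 0, 0, 1, -1], [-0.01, 0.18, 0, 0, 0, 2, -1], [-0.01, 0.18, 0, 0, 0, 2, -1]]])

```text
time: 4.32
tcp_pos: [547.9, 187.7, 89.8]
orientation: [-0.003, 0.688, 0.726, -0.004]
wrist_force: [-15.6, -4.4, 19.1]
gripper_width: 0.175
```

Force rises without motion, so the block is on the stop. I'll release, lift and look.

>>> apply_moves(plan=[[[0, -0.1, 0, 0, 0, 0, 0], [0, -0.1, 0, 0, 0, 0, 1], [0, -0.1, 0, 0, 0, 0, 1], [0, -0.1, 0, 0, 0, 0, 1], [0, -0.1, 0, 0, 0, 0, 1]]])

```text
time: 4.73
tcp_pos: [552.3, 188.9, 89.2]
orientation: [0.0, 0.688, 0.726, 0.0]
wrist_force: [0.3, 0.2, -0.2]
gripper_width: 0.871
```

>>> apply_moves(plan=[[[0, 0, -3, 0, 0, 0, 1], [1, 0, -6, 0, 0, 0, 1], [3, 0, -9, 0, 0, 0, 1], [5, 0, -12, 0, 0, 0, 1], [5, 0, -12, 0, 0, 0, 1], [5, 0, -12, 0, 0, 0, 1], [5, 0, -12, 0, 0, 0, 1]]])

```text
time: 5.32
tcp_pos: [549.0, 238.2, 208.8]
orientation: [0.0, 0.688, 0.726, -0.0]
wrist_force: [0.2, -0.4, 0.1]
gripper_width: 0.996
```

```bash
python3 -c "
from h import *
print(pose()[0],yawy()); c=eyes.calibration('wrist'); im=eyes.grab_frame('wrist'); np.save('w2.npy',c,allow_pickle=True)
cv2.imwrite('pics/w2.png',cv2.resize(im,(800,600),interpolation=cv2.INTER_CUBIC))
c=eyes.calibration('wrist')
print([proj(c,X)*1.5625 for X in ([552.3,136,75],[548,184,120])])"
```

```text
[549.04796106 238.19938053 208.82201773] 3.057205699350665
[array([393.65606717, 418.86658095]), array([390.53122841, 394.34230308])]
```

View pics/w2.png

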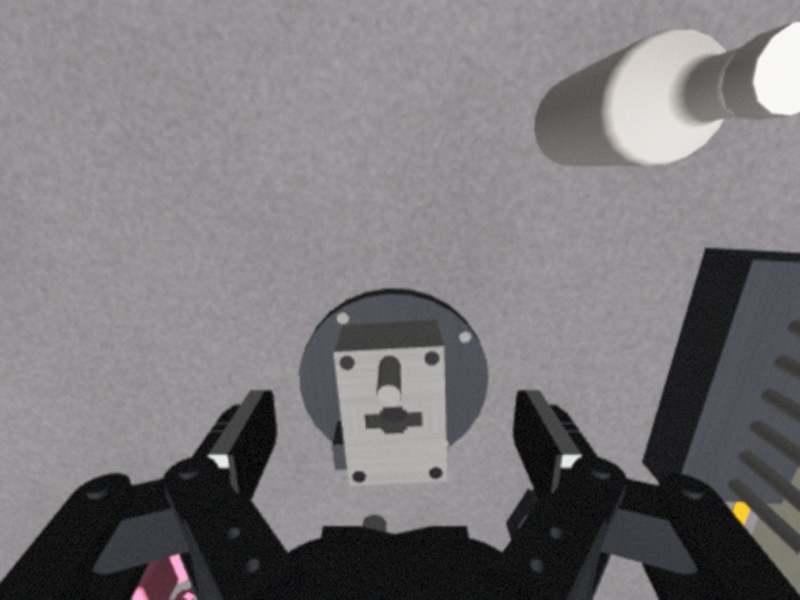

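The block is turned with its side on the stop bar (bar at (338,445)). The port is at (393,420), its slot runs from (365,421) to (422,419), and the pin top is at (389,394).

```bash
python3 -c "
from h import *
c=np.load('w2.npy',allow_pickle=True).item()
b=lambda u,v,z:np.round(back(c,((u+.5)*.64-.5,(v+.5)*.64-.5),z),1)
ang=lambda p,q:np.degrees(np.arctan2(*(q-p)[::-1]))
print('port',b(393,420,75),'pin',b(389,394,120)); s=b(365,421,75),b(422,419,75); print('slot',s,ang(*s))
k=[b(*p,75) for p in((335,352),(444,347),(447,480),(349,485))];print(k,sum(k)/4,[ang(k[i],k[j]) for i,j in((0,1),(3,2),(3,0),(2,1))])
go([431,-141,190],117)
"
```

```text
port [552.3 135.7] pin [547.4 184.8]
slot (array([530.8, 133.6]), array([574.5, 137.7])) 5.359886556955773
[array([507.4, 190.8]), array([585.9, 198.8]), array([599.1,  81.2]), array([519.6,  72. ])] [553.  135.7] [np.float64(5.818970901394578), np.float64(6.601092484914499), np.float64(95.86335606033707), np.float64(96.40435272638416)]
go [-37.17 -13.73   1.88] [-1.50e-01 -5.00e-02 -1.14e+02] len mm 396.7 t 5.3667
```

>>> apply_moves(plan=[[[-2, -0.7, 0, 0, 0, -7, 1], [-4.5, -1.7, 0, 0, 0, -14, 1], [-7, -2.6, 0, 0, 0, -21, 1], [-9.5, -3.5, 0, 0, 0, -28, 1], [-12, -4.4, 0, 0, 0, -35, 1], [-14.5, -5.3, 0, 0, 0, -42, 1], [-17, -6.2, 0, 0, 0, -49, 1], [-19.5, -7.2, 0, 0, 0, -56, 1]]])

```text
time: 6.03
tcp_pos: [486.1, 37.6, 207.7]
orientation: [-0.001, 0.265, 0.964, -0.001]
wrist_force: [-0.8, 0.4, 0.3]
gripper_width: 1.005
```

```bash
python3 -c "
from h import *
go([431,-141,195],117)"
```

```text
go [ -4.39 -18.17   1.3 ] [-5.000e-02 -1.800e-01 -5.771e+01] len mm 187.4 t 6.0333
```

>>> apply_moves(plan=[[[-0.5, -2.3, 0.1, 0, 0, -7, 1], [-1.1, -4.7, 0.3, 0, 0, -14, 1], [-1.7, -7.2, 0.5, 0, 0, -21, 1], [-2.3, -9.7, 0.7, 0, 0, -28, 1], [-2.9, -12.2, 0.9, 0, 0, -35, 1], [-3.5, -14.7, 1.1, 0, 0, -42, 1], [-4.1, -17, 1.3, 0, 0, -49, 1], [-4.4, -18.2, 1.3, 0, 0, -56, 1]]])

```text
time: 6.7
tcp_pos: [428.7, -142.2, 194.5]
orientation: [-0.002, -0.217, 0.976, 0.0]
wrist_force: [-0.1, -0.1, -0.2]
gripper_width: 1.001
```

>>> apply_moves(plan=[[[0, 0, 0, 0, 0, -1.7, 1], [0, 0, 0, 0, 0, -1.7, 1]]])

```text
time: 6.87
tcp_pos: [429.9, -140.3, 194.8]
orientation: [-0.001, -0.23, 0.973, 0.001]
wrist_force: [0.0, -0.1, -0.0]
gripper_width: 0.999
```

```bash
python3 -c "
from h import *
print(pose()[0],yawy()); c=eyes.calibration('wrist'); im=eyes.grab_frame('wrist'); np.save('w3.npy',c,allow_pickle=True)
p=proj(c,[431,-141,70]); print(p)
x0,y0=int(p[0]-80),int(p[1]-60); x0=max(0,x0);y0=max(0,min(y0,264)); print(x0,y0)
cv2.imwrite('pics/w3.png',cv2.resize(im[y0:y0+120,x0:x0+160],(800,600),interpolation=cv2.INTER_CUBIC))"
```

```text
[ 429.85218654 -140.33391765  194.8404178 ] 116.5564122713482
[251.08376827 191.61704469]
171 131
```

View pics/w3.png

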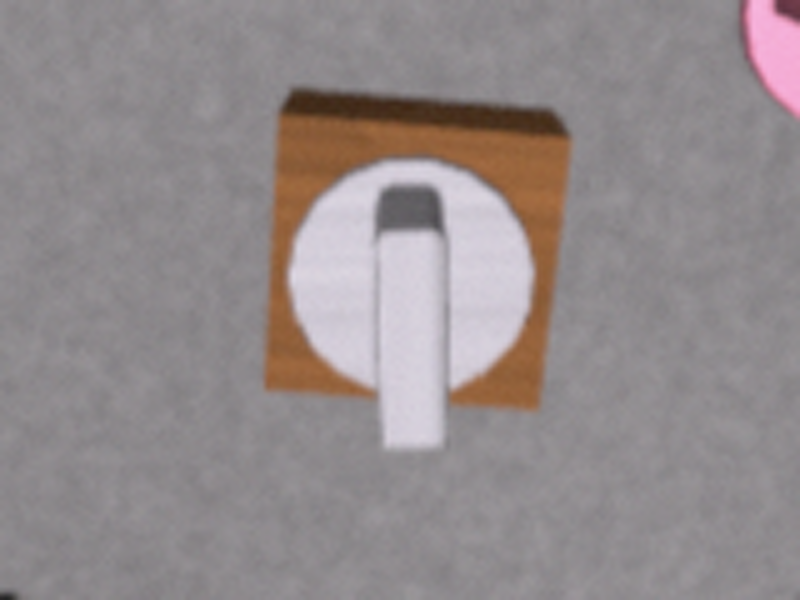

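This is the winged plug in its wooden rest, confirmed. The wing top has corners (378,232), (440,232), (445,447) and (384,447). The flange spans 289–534 × 157–392, and a pink look-alike sits well away at the top right.

```bash
python3 -c "
from h import *
c=np.load('w3.npy',allow_pickle=True).item()
b=lambda u,v,z:back(c,((u+.5)/5-.5+171,(v+.5)/5-.5+131),z)
A,B=b(409,232,92),b(414.5,447,92)
print(A,B,(A+B)/2,np.linalg.norm(A-B),np.degrees(np.arctan2(*(A-B)[::-1])),'flange',b(411.5,275,48))
go([*((A+B)/2),51],117)
"
```

```text
[ 411.22178386 -149.34039134] [ 450.22802397 -128.65635617] [ 430.72490391 -138.99837375] 44.15105976900832 -152.0641093280141 flange [ 429.99595857 -139.31635926]
go [-0.08 -0.   14.4 ] [ 0.1  -0.12 -0.46] len mm 144.0 t 6.9167
```

>>> apply_moves(plan=[[[-0.1, 0, 3, 0, 0, -1, 1], [-0.1, 0, 7, 0, 0, -1.4, 1], [-0.1, 0, 11, 0, 0, -1.4, 1], [-0.1, 0, 13.5, 0, 0, -1.4, 1], [-0.1, 0, 14.2, 0, 0, -1.4, 1], [-0.1, 0, 14.2, 0, 0, -1.4, 1], [-0.1, 0, 14.2, 0, 0, -1.4, 1]]])

```text
time: 7.5
tcp_pos: [433.0, -138.0, 54.6]
orientation: [-0.0, -0.243, 0.97, 0.0]
wrist_force: [-0.3, 0.7, 0.4]
gripper_width: 1.002
```

```bash
python3 -c "
from h import *
print(pose()[0],yawy(),pose()[2]['wrist_force']);go([430.5,-139,53],117.9)"
```

```text
[ 433.0329394  -137.98663288   54.60077819] 118.13839089605587 [-0.29004385  0.66980103  0.44984003]
go [0.27 0.03 0.16] [ 0.02 -0.02  0.24] len mm 3.2 t 7.5
```

>>> apply_moves(plan=[[[0.25, 0, 0.1, 0, 0, 0, 0], [0.25, 0, 0.1, 0, 0, 0, -0.5], [0.25, 0, 0.1, 0, 0, 0, -1], [0.25, 0, 0.1, 0, 0, 0, -1], [0.25, 0, 0.1, 0, 0, 0, -1], [0.25, 0, 0.1, 0, 0, 0, -1], [0.25, 0, 0.1, 0, 0, 0, -1], [0.25, 0, 0.1, 0, 0, 0, -1]]], force=90)

```text
time: 8.17
tcp_pos: [431.0, -139.4, 53.9]
orientation: [0.0, -0.243, 0.97, -0.0]
wrist_force: [-0.5, 0.5, 6.9]
gripper_width: 0.146
```

```bash
python3 -c "
from h import *
s=pose()[2];print(pose()[0],yawy(),s['wrist_force'],s['gripper_width'],s['time'],s['qpos'])"
```

```text
[ 430.96103231 -139.37667528   53.89744401] 118.15239000633044 [-0.52133612  0.48019659  6.87738103] 0.14594587580022692 8.1667 [ 0.24000393  0.4071015   0.01572397  2.17092019 -0.01177396  0.56290716
  2.32654418]
```

>>> apply_moves(plan=[[[0, 0, -1, 0, 0, 0, -1], [0, 0, -3.5, 0, 0, 0, -1], [0, 0, -7, 0, 0, 0, -1], [0, 0, -10.5, 0, 0, 0, -1], [0, 0, -11, 0, 0, 0, -1], [0, 0, -11, 0, 0, 0, -1]]])

```text
time: 8.67
tcp_pos: [432.6, -139.8, 166.1]
orientation: [0.003, -0.243, 0.97, -0.001]
wrist_force: [0.1, 0.1, -2.0]
gripper_width: 0.151
```

```bash
python3 -c "
from h import *
s=pose()[2];print(pose()[0],yawy(),s['wrist_force'],s['gripper_width']);go([552.4,135.8,155],95.8)"
```

```text
[ 432.55501529 -139.83202289  166.14777707] 118.14889536699445 [ 0.12228623  0.13004586 -1.95188359] 0.15104349631797775
go [-23.57  18.65   1.15] [-0.18  0.3  22.35] len mm 300.8 t 8.6667
```

>>> apply_moves(plan=[[[-2, 1.6, 0.1, 0, 0, 3, -1], [-5, 4, 0.2, 0, 0, 6, -1], [-8.2, 6.5, 0.4, 0, 0, 9, -1], [-11.4, 9, 0.5, 0, 0, 12, -1], [-14.6, 11.5, 0.6, 0, 0, 15, -1], [-17.8, 14, 0.8, 0, 0, 18, -1], [-20.8, 16.4, 0.9, 0, 0, 21, -1], [-22.8, 18, 1.1, 0, 0, 22.3, -1]]])

```text
time: 9.33
tcp_pos: [546.2, 131.6, 150.4]
orientation: [-0.001, -0.052, 0.999, 0.001]
wrist_force: [0.3, 0.3, -1.6]
gripper_width: 0.151
```

>>> apply_moves(plan=[[[0, 0, 0, 0, 0, 0, -1], [0, 0, 0, 0, 0, 0, -1]]])

```text
time: 9.5
tcp_pos: [545.1, 129.0, 150.0]
orientation: [-0.002, -0.053, 0.999, -0.0]
wrist_force: [-0.1, -0.1, -1.4]
gripper_width: 0.156
```

```bash
python3 -c "
from h import *
s=pose()[2];print(pose()[0],yawy(),s['wrist_force'],s['gripper_width']);go([552.4,135.8,140],95.8)
for n in ('wrist','side'):
    np.save(n+'4.npy',eyes.calibration(n),allow_pickle=True); cv2.imwrite('pics/'+n+'4.png',eyes.grab_frame(n))
w=cv2.imread('pics/wrist4.png');b=cv2.imread('pics/side4.png')
c=eyes.calibration('side');p=proj(c,[552,136,100]);x0,y0=int(p[0])-40,int(p[1])-40;print(x0,y0)
c=eyes.calibration('wrist');p=proj(c,[552,136,90]);x1,y1=int(p[0])-50,min(int(p[1])-70,384-100);print(x1,y1)
A=cv2.resize(b[y0:y0+75,x0:x0+75],(400,400),interpolation=cv2.INTER_CUBIC);B=cv2.resize(w[y1:y1+100,x1:x1+100],(400,400),interpolation=cv2.INTER_CUBIC)
cv2.imwrite('pics/c4.png',np.hstack([A,B]))"
```

```text
[545.11952603 128.96413119 149.98562855] 96.10332045862616 [-0.06568017 -0.06937526 -1.40056686] 0.15568659060020626
go [-0.8  0.6  1. ] [ 0.   -0.23  0.3 ] len mm 14.1 t 9.5
221 124
214 153
```

View pics/c4.png

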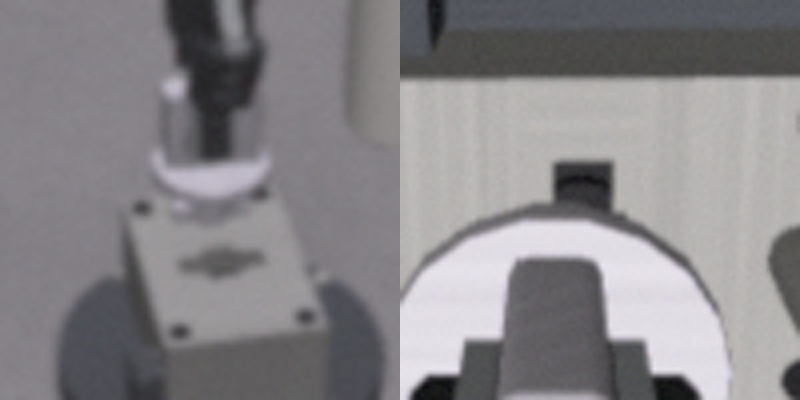

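The plug hangs straight in the grip just above the block. The slot end shows at crop (583,165) beyond the flange, and the wing's end at (556,262).

```bash
python3 -c "
from h import *
c=np.load('wrist4.npy',allow_pickle=True).item()
b=lambda u,v,z:back(c,((u-400+.5)/4-.5+214,(v+.5)/4-.5+153),z)
e=b(583.5,162,75);P=pose()[0];u=np.array([np.cos(np.radians(5.8)),np.sin(np.radians(5.8))])
print('slot end',e,'port from it',e+22*u, 'wing end', b(556,262,P[2]+38), 'tcp-23u',P[:2]-23*u, 'foot of wing', b(553,395,P[2]-5.9),P)
go([552.4,135.8,122],95.8)"
```

```text
slot end [530.83704079 133.32730816] port from it [552.72441638 135.5505467 ] wing end [506.15262339 124.83579758] tcp-23u [522.29606009 123.30230665] foot of wing [547.33332983 128.73045788] [545.1783164  125.62660149 150.57458159]
go [-0.83  0.94  2.85] [-0.07 -0.21  0.03] len mm 31.2 t 9.6
```

>>> apply_moves(plan=[[[-0.4, 0.9, 1, 0, 0, 0, -1], [-0.4, 0.9, 2, 0, 0, 0, -1], [-0.4, 0.9, 2.5, 0, 0, 0, -1], [-0.4, 0.9, 2.5, 0, 0, 0, -1], [-0.4, 0.9, 2.5, 0, 0, 0, -1], [-0.4, 0.9, 2.5, 0, 0, 0, -1], [-0.4, 0.9, 2.5, 0, 0, 0, -1], [-0.4, 0.9, 2.5, 0, 0, 0, -1]]])

```text
time: 10.27
tcp_pos: [550.1, 136.2, 127.8]
orientation: [0.0, -0.051, 0.999, 0.0]
wrist_force: [0.3, 0.7, -2.3]
gripper_width: 0.151
```

>>> apply_moves(plan=[[[0, 0, 0, 0, 0, 0, -1], [0, 0, 0, 0, 0, 0, -1], [0, 0, 0, 0, 0, 0, -1]]])

```text
time: 10.52
tcp_pos: [549.8, 136.4, 127.5]
orientation: [0.0, -0.051, 0.999, 0.0]
wrist_force: [-0.3, -0.2, -1.7]
gripper_width: 0.157
```

```bash
python3 -c "
from h import *
print(pose()[0],yawy());go([552.5,135.7,114],95.8)"
```

```text
[549.81399429 136.36063387 127.48823351] 95.85256339416156
go [-0.26 -0.09  1.35] [0.   0.02 0.05] len mm 13.8 t 10.5167
```

>>> apply_moves(plan=[[[-0.26, -0.09, 0.3, 0, 0, 0, -1], [-0.26, -0.09, 0.6, 0, 0, 0, -1], [-0.26, -0.09, 0.9, 0, 0, 0, -1], [-0.26, -0.09, 0.9, 0, 0, 0, -1], [-0.26, -0.09, 0.9, 0, 0, 0, -1], [-0.26, -0.09, 0.9, 0, 0, 0, -1]]])

```text
time: 11.02
tcp_pos: [552.3, 135.7, 118.1]
orientation: [-0.0, -0.051, 0.999, -0.0]
wrist_force: [0.0, -0.1, -1.2]
gripper_width: 0.151
```

>>> apply_moves(plan=[[[0, 0, 0.3, 0, 0, 0, -1], [0, 0, 0.6, 0, 0, 0, -1], [0, 0, 0.9, 0, 0, 0, -1], [0, 0, 0.9, 0, 0, 0, -1]]])

```text
time: 11.35
tcp_pos: [551.8, 135.6, 108.5]
orientation: [-0.001, -0.051, 0.999, -0.0]
wrist_force: [-0.6, 0.5, -2.5]
gripper_width: 0.152
```

```bash
python3 -c "
from h import *
print(pose()[0],yawy(),pose()[2]['wrist_force'],pose()[2]['ft_torque']);go([552.5,135.7,99],95.8)"
```

```text
[551.83672735 135.58377037 108.49442476] 95.85716843956808 [-0.57285906  0.46059715 -2.50768275] [-0.01922118 -0.03963579 -0.000147  ]
go [-0.07  0.    0.95] [-0.01 -0.07  0.06] len mm 9.5 t 11.35
```

>>> apply_moves(plan=[[[-0.05, 0, 0.3, 0, 0, 0, -1], [-0.05, 0, 0.6, 0, 0, 0, -1], [-0.05, 0, 0.9, 0, 0, 0, -1], [-0.05, 0, 1.1, 0, 0, 0, -1], [-0.05, 0, 1.1, 0, 0, 0, -1]]])

```text
time: 11.77
tcp_pos: [553.0, 135.8, 98.2]
orientation: [0.0, -0.051, 0.999, 0.0]
wrist_force: [-0.3, -0.1, 3.0]
gripper_width: 0.152
```

>>> apply_moves(plan=[[[0, 0, 0.25, 0, 0, 0, -1], [0, 0, 0.5, 0, 0, 0, -1], [0, 0, 0.7, 0, 0, 0, -1], [0, 0, 0.7, 0, 0, 0, -1], [0, 0, 0.7, 0, 0, 0, -1]]])

```text
time: 12.18
tcp_pos: [553.1, 135.8, 91.7]
orientation: [0.0, -0.051, 0.999, 0.0]
wrist_force: [-2.5, -0.9, 6.2]
gripper_width: 0.154
```

```bash
python3 -c "
from h import *
print(pose()[0],yawy(),pose()[2]['wrist_force'],pose()[2]['ft_torque'])"
```

```text
[553.14143899 135.78935642  91.74683339] 95.84996018190587 [-2.52942519 -0.89523718  6.20571405] [-0.23538998  0.54354739  0.01810976]
```

>>> apply_moves(plan=[[[0.05, 0, 0.2, 0, 0, 0, -1], [0.05, 0, 0.4, 0, 0, 0, -1], [0.05, 0, 0.45, 0, 0, 0, -1], [0.05, 0, 0.45, 0, 0, 0, -1], [0.05, 0, 0.45, 0, 0, 0, -1]]])

```text
time: 12.6
tcp_pos: [553.1, 135.8, 88.9]
orientation: [0.001, -0.051, 0.999, 0.0]
wrist_force: [-5.0, -1.3, 18.4]
gripper_width: 0.147
```

```bash
python3 -c "
from h import *
print(pose()[0],yawy(),pose()[2]['wrist_force'],pose()[2]['ft_torque'])"
```

```text
[553.05040876 135.79350845  88.91706076] 95.84357900495957 [-5.01758073 -1.3479619  18.36367251] [-0.43259847  1.28930712 -0.0178675 ]
```

>>> apply_moves(plan=[[[0.05, 0, 0, 0, 0, 5, -1], [0.05, 0, 0, 0, 0, 11, -1], [0.05, 0, 0, 0, 0, 17, -1], [0.05, 0, 0, 0, 0, 23, -1], [0.05, 0, 0, 0, 0, 29, -1], [0.05, 0, 0, 0, 0, 35, -1], [0.05, 0, 0, 0, 0, 41, -1], [0.05, 0, 0, 0, 0, 45, -1]]])

```text
time: 13.27
tcp_pos: [554.7, 136.3, 89.0]
orientation: [0.002, 0.337, 0.941, 0.002]
wrist_force: [0.1, -0.1, 11.4]
gripper_width: 0.152
```

```bash
python3 -c "
from h import *
print(pose()[0],yawy(),pose()[2]['wrist_force'],pose()[2]['ft_torque'],pose()[2]['qpos'])"
```

```text
[554.69632767 136.30533745  89.04226646] 50.57238245889983 [ 0.10194392 -0.09551232 11.35180521] [-0.10749208  0.11478073  0.11776624] [-0.4005244   0.50686465  0.14267429  1.88172642 -0.10077155  0.75402991
  0.68022783]
```

>>> apply_moves(plan=[[[0, 0, 0, 0, 0, 6, -1], [0, 0, 0, 0, 0, 12, -1], [0, 0, 0, 0, 0, 18, -1], [0, 0, 0, 0, 0, 24, -1], [0, 0, 0, 0, 0, 30, -1], [0, 0, 0, 0, 0, 36, -1], [0, 0, 0, 0, 0, 41, -1], [0, 0, 0, 0, 0, 45, -1]]])

```text
time: 13.93
tcp_pos: [555.0, 135.9, 89.1]
orientation: [0.002, 0.672, 0.741, 0.002]
wrist_force: [-0.1, -0.8, 11.8]
gripper_width: 0.157
```

>>> apply_moves(plan=[[[0, 0, 0.1, 0, 0, 0, -1], [0, 0, 0.1, 0, 0, 0, -1], [0, 0, 0.1, 0, 0, 0, -1]]])

```text
time: 14.18
tcp_pos: [555.1, 136.0, 89.0]
orientation: [0.002, 0.67, 0.742, 0.003]
wrist_force: [-1.6, -1.1, 19.5]
gripper_width: 0.154
```

```bash
python3 -c "
from h import *
print(pose()[0],yawy(),pose()[2]['wrist_force'],pose()[2]['ft_torque'],pose()[2]['gripper_width'])
for n in ('wrist','side'):
    np.save(n+'5.npy',eyes.calibration(n),allow_pickle=True); cv2.imwrite('pics/'+n+'5.png',eyes.grab_frame(n))
w=cv2.imread('pics/wrist5.png');b=cv2.imread('pics/side5.png')
A=cv2.resize(b[124:199,221:296],(400,400),interpolation=cv2.INTER_CUBIC);B=cv2.resize(w[184:384,156:356],(400,400),interpolation=cv2.INTER_CUBIC)
cv2.imwrite('pics/c5.png',np.hstack([A,B]))"
```

```text
[555.12217054 136.00695386  88.99258731] 5.814539783053713 [-1.57252658 -1.0541274  19.53813144] [-0.35717795  0.69050849 -0.18684477] 0.1543582153990965
```

View pics/c5.png

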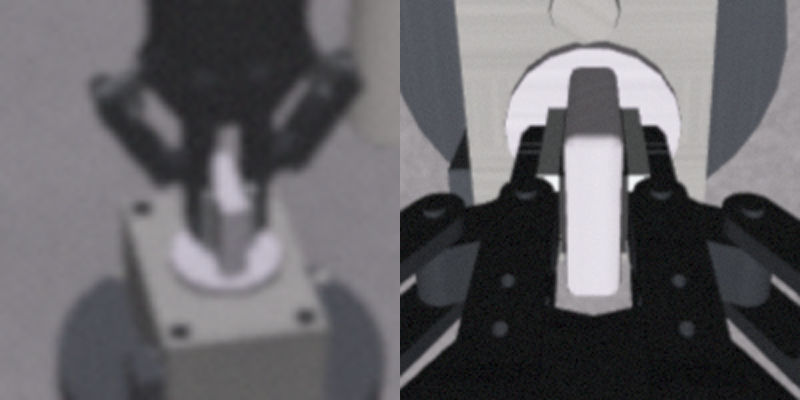

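The flange sits flat on the block and the wing now runs along the block's long axis, a quarter turn from the slot. The block's side is still on the bar. I'll let it settle briefly and hand in.

>>> apply_moves(plan=[[[0, 0, 0, 0, 0, 0, -1], [0, 0, 0, 0, 0, 0, -1], [0, 0, 0, 0, 0, 0, -1], [0, 0, 0, 0, 0, 0, -1], [0, 0, 0, 0, 0, 0, -1], [0, 0, 0, 0, 0, 0, -1]]])

```text
time: 14.78
tcp_pos: [555.1, 136.0, 89.0]
orientation: [0.002, 0.67, 0.742, 0.003]
wrist_force: [-1.1, -1.1, 19.4]
gripper_width: 0.149
```

```bash
python3 -c "
from h import *
from workcell import env
P,R,s=pose();print(P,yawy(),s['wrist_force'],s['ft_torque'],s['gripper_width'],abs(s['dq']).max())
if s['wrist_force'][2]>12 and .1<s['gripper_width']<.25: print(env.close_job())"
```

```text
[555.12442202 136.00795424  88.99514088] 5.812521475654861 [-1.06012123 -1.10206174 19.37299929] [-0.37866514  0.61719464 -0.17009884] 0.1485710569042347 0.002047440817792421
the job is handed in; nothing more can be done
None
```

I finished the job and handed it in at about 14.8 s of the 54 s allowed. The hand-in reports no verdict, so I can't confirm it was judged a pass.

- **Block:** I gripped the block's pin and swung the block about 55–58° clockwise until the force rose with no further movement. A wrist picture then showed its side against the stop bar.
- **Plug:** I took the metal winged plug from its wooden rest and left the pink ones and the plain plug alone. I lowered it through the slot, pressed it down until the flange met the block, and turned it 90° clockwise. I left it gripped and pressed.

**Last checks:**
- **Push:** it was steady at about 19 N downward. The spring accounts for roughly 9 N of that after the plug's weight, so the flange is on the block.
- **Grip:** the plug was held at a 90 N setting, and the arm was still.
- **Angle:** the tool turned 90.0°, from a slot heading of about 5.8° that I measured from the pictures.
- **Final picture:** the flange was flat, the wing ran along the block's long axis, and the block was still on its bar.

**One disagreement:** the tool ended about 2.7 mm in x from where I had measured the port's centre. That is inside the 6 mm limit, and the sideways force was only about 1.5 N. I did not re-measure the plug's own centre.

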